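# Stand a turned spindle on the finishing stand and test it for wobble

### The job

Take the tall turned spindle, the one with the long plain neck, out of the leaning rack and set it down gently and upright on its narrow foot in the middle of the round finishing stand, holding it until its foot is felt to bear. Let go so that it stands by itself for a moment, then test it for wobble: nudge its neck sideways just enough that it visibly rocks on its foot, ease off and leave it standing upright, untouched. Leave the short spindle and everything else on the bench where it is.

Things in the scene. Friction and masses are not known exactly. Their poses are not given: they have to be found in the camera images.
- spindle_mid (a point): Centre, half-way up, of the tall round wooden spindle, 170 mm high, 0.16 to 0.27 kg; z axis from foot to top. Along it from the foot: foot 30 mm in diameter, 0 to 14 mm; stem 20; belly 40 mm in diameter, 70 to 95 mm; plain cylindrical neck 22 mm in diameter, 108 to 164 mm (to grip or nudge); domed end, 164 to 170 mm. At the start it leans in the rack, 35 degrees from vertical.
- spindle_foot (a point): Centre of the flat underside of the tall spindle's foot, 85 mm below spindle_mid along the spindle; same axes. Stood on this foot the spindle tips over beyond about 10 degrees of lean and rocks back from less.
- short_mid (a point): Centre, half-way up, of the short spindle: same wood, foot and belly, but 125 mm high and ending in a plain taper without a neck. It leans in the rack's other place and stays there.
- rack: Fixed wooden rack, 270 wide (y), 190 mm deep; origin at bench height. At y = -65 and +65 mm a spindle leans 35 degrees from vertical, top towards the rack's -x, foot at x = 0, 48 mm above the bench, on a ledge; which lies where varies. Open Vs below it hold foot and belly; no part of the rack is near beyond 95 mm along the spindle. Lift a spindle straight up: it comes out freely.
- stand: Fixed round steel stand, base 124 mm in diameter, origin at its centre at bench height, axis vertical. On its post a level, flat round wooden top 72 mm in diameter, 10 mm thick, centred over the origin. The height of the top surface is not reported: it is clamped firmly somewhere from 75 to 115 mm above the bench and must be seen or felt. A clamp screw sticks out of the post below the top.
- plane: Small wooden plane, 170 x 48 x 75 mm, a bystander; origin at its underside.
- glue: White glue bottle, 52 mm in diameter, 140 mm high, a bystander; origin at its underside.
- offcut: Wooden offcut, 110 x 50 x 22 mm, a bystander; origin at its underside.
- square: Try square, 175 mm long, 14 mm high, a bystander; origin at its underside, in the wooden stock.
- wax: Steel tin, 72 mm in diameter, 45 mm high, a bystander; origin at its underside.
- mallet: Wooden mallet, 230 mm long, head 110 mm wide and 54 mm high, a bystander; origin at its underside, near the head.
- screwdriver: Wood-handled screwdriver lying flat, about 200 mm long, a bystander; origin at its underside.
Things that resemble listed ones, but are neither listed nor needed, are in the scene too. What is shaped like the part that bears spindle_mid but turquoise is not meant.

How it is judged:
On the way, in this order (a step that is already met when the one before it is completed fails the run):
1. the tall spindle's foot bears on the stand's top, upright within 5 degrees, while the fingers still hold it (contact force between the fingers and spindle above 0.5 N and contact force between spindle and stand above 0.3 N and angle between spindle_mid's own z axis and vertical below 0.087 rad and horizontal distance between spindle_foot and stand below 0.022 m), for 0.1 s.
2. let go, it stands by itself on the stand, upright within 2 degrees, for half a second (contact force between the fingers and spindle below 0.01 N and contact force between spindle and stand above 0.5 N and angle between spindle_mid's own z axis and vertical below 0.035 rad and angular speed of spindle below 0.1 rad/s and horizontal distance between spindle_foot and stand below 0.022 m), for 0.5 s.
3. nudged by the fingers it rocks on its foot, by 1.2 to 8 degrees (contact force between the fingers and spindle above 0.02 N and contact force between spindle and stand above 0.2 N and angle between spindle_mid's own z axis and vertical between 0.021 and 0.14 rad), for 0.04 s.
At the end, for the whole second after the job is handed in: The tall spindle stands released and at rest on the stand's top, upright within 2 degrees, its foot's centre within 22 mm of the stand's axis (all of step 2 and linear speed of spindle below 0.02 m/s); the robot touches nothing.
It fails at once if the spindle is pressed or dropped on the stand with more than 40 N (contact force between spindle and stand above 40 N).
It fails at once if the short spindle is moved by more than 20 mm (distance of short_mid from where it was at the start of the episode above 0.02 m).
It fails at once if a bystander is moved by more than 30 mm (distance of any of plane, glue, offcut, square, wax, mallet, screwdriver from where it was at the start of the episode above 0.03 m).
It also fails if it takes over 64 s, if anything falls off the work surface, if the arm or the gripper's body presses on something with over 40 N, if the wrist force passes 120 N, or if a joint passes its speed limit or range.

### The arm

A 7-joint arm with a two-finger parallel gripper is mounted at the origin on the work surface. World frame = base frame: x ahead of the robot, y to its left, z up, the work surface at z = 0. Lengths are in m, angles in rad, forces in N, time in s.
With the tool pointing down it reaches from about 0.425 to 0.925 m from the base axis. Payload 6.8 kg.
Tool frame: the origin (TCP) lies on the mounting face of the last link; the fingertips stand 173 mm ahead of it and the grasp point (between the pads) lies 155 mm ahead of it; y points along the fingers, x is the direction in which the jaws open and shut, and the axes are right-handed (so a half turn about y gives the same grasp; the last joint's range is limited). The gripper opens to 85 mm and grips with 20 to 120 N. Pads are 22 mm wide; open, the fingers measure 114 mm over their backs; the gripper's body (76 mm by 85 mm) begins 54 mm behind the grasp point. The pads swing forward as they close: fully open they stand 13 mm farther back than shut.
Start: joints at [-1.313, 0.477, 0.022, 1.555, -0.011, 1.109, -0.083], TCP at [0.241, 0.63, 0.405] pointing down, gripper open.
Joint ranges: [-2.96, 2.96], [-0.34, 2.1], [-1.41, 1.46], [0.24, 2.44], [-1.37, 4.51], [0.17, 1.92], [-2.96, 2.96]. Speed limits (rad/s): [2.39, 2.39, 3.14, 3.14, 3.14, 3.14, 3.14].

### API

Orientations are given as a rotation vector (axis times angle).
In Python, from bench import r gives the robot as it stands.
- The arm moves only by the tool step_arm, never from a script. Its arguments are lists of equal length, an entry for each row: "xyz": the shift along the tool's x, y, z scaled (see below), a list of three; "rotation": the turn, a rotation vector about the tool's x, y, z scaled (see below), a list of three. A call has 1 to 20 rows; each row is the pose to reach, as a shift and turn from the pose measured when the call began, along the tool's axes at that moment; what a row does not reach only later rows make up. The controller multiplies each number of a shift by 30 cm and each number of a turn by 90 degrees. A row lasts 1/8 s, in which the tool goes at most 62.5 mm and 10.7 degrees, less where a joint would pass 70% of its speed; a pose out of reach is approached as far as the arm can. A call with a number of a shift or a turn outside -1 to 1 is refused whole. A call with a gripper value outside its range is refused whole. "grip" is the closure, from 0 (fully open) to 1 (shut), set as the call begins (left out, the last holds). The fingers move at their own pace and stop on an object; "force" is the grip in N (left out, the last holds). Time passes only in rows, so rows that repeat a pose let the fingers close. It gives the time, the measured TCP pose, the force and the opening at its end, in the units of the state.
- r.get_obs(): the state, without advancing time (a new reading comes with each control period).
- r.grab_frame(name): name is "side" or "top" or "wrist"; returns a dict with "pixels" (384x512x3 uint8, red, green, blue), "fx", "fy", "cx", "cy" (pixels), "dist_coeffs" ([k1, k2, p1, p2, k3] as OpenCV has them; the pictures are not rectified), "position" and "attitude" of the camera in the world; the wrist camera has in their place "mount" (4x4, takes a point from camera to tool coordinates, whose origin is the TCP and whose axes are the tool frame's). Camera axes: x right, y down, z forward; pixel columns grow to the right and rows downward; lengths in m; the calibration is good to about 2 mm. A picture is of the moment at which its call begins: read the wrist's pose just before it. There is no depth.
- r.hand_in(): hands the job in, once; it reports no verdict.
The state is a dict: "clock": time; "joints": joint angles; "qvel": joint speeds; "tau": joint torques, N m; "tcp_pos": TCP position; "orientation": TCP orientation; "contact_force": force on the tool from outside, world axes, zero at the start; "moment": the same for the moment, N m; "grip_width": finger opening in m.
Only numpy, scipy, OpenCV 4.12 (cv2) and the standard library are available. Lean on these libraries where they do the work, as an engineer would, in place of code of your own. Each camera call takes 0.05 s, during which the arm holds its last target.

## Working session

There is one attempt and no reset: what is moved stays moved. The work goes in short steps, Python scripts to look and compute and a tool call to move; the robot and the scene stay as the last step left them, time stands still between calls to the robot, and variables do not carry over. Pictures are saved under pics/ and viewed, and the job is handed in when it is done.

Besides the shell and the picture viewer there is one more tool, called after ">>>" as a command line: name --argument value ..., lists and objects as JSON in quotes. step_arm: Moves the arm, as the interface text tells. Its arguments: {"type":"object","properties":{"xyz":{"type":"array"},"rotation":{"type":"array"},"grip":{"type":"number"},"force":{"type":"number"}},"required":["xyz","rotation"]}

```bash
ls; mkdir -p pics
cat > h.py <<'E'
import numpy as np, cv2, json
from scipy.spatial.transform import Rotation as R
from bench import r
def grab(n,fn=None):
    o=r.get_obs(); f=r.grab_frame(n)
    if fn: cv2.imwrite('pics/'+fn,cv2.cvtColor(f['pixels'],cv2.COLOR_RGB2BGR))
    f['obs']=o
    return f
def K(f): return np.array([[f['fx'],0,f['cx']],[0,f['fy'],f['cy']],[0,0,1.]]),np.array(f['dist_coeffs'],float)
E
python3 - <<'E'
from h import *
o=r.get_obs(); print(o)
for n in ['side','top','wrist']:
    f=grab(n,n+'0.png'); print(n,{k:v for k,v in f.items() if k not in('pixels','obs')})
E
```

```text
pics
{'clock': 0.0, 'joints': array([-1.31312726,  0.47779796,  0.02235866,  1.55649255, -0.01147666,
        1.10930598, -0.08311316]), 'qvel': array([-0.00053169,  0.00029267,  0.00132103,  0.00049124, -0.00041123,
       -0.0006308 ,  0.0016633 ]), 'tau': array([-1.79776898e-04, -5.96438384e+01,  1.60792217e+00, -2.81205618e+01,
        1.24479129e-02,  9.32816503e-03, -1.15553732e-05]), 'tcp_pos': array([0.2413273 , 0.63007325, 0.40370988]), 'orientation': array([-1.36155523, -0.93465291,  0.93703537]), 'contact_force': array([ 0.33050065,  0.33421301, -0.09202473]), 'moment': array([-0.03224639,  0.01204299, -0.03114256]), 'grip_width': 0.08553656130734894}
side {'fx': 463.24065505326087, 'fy': 463.24065505326087, 'cx': 260.4374738076695, 'cy': 192.24715793076732, 'dist_coeffs': array([-0.13010243,  0.        ,  0.        ,  0.        ,  0.        ]), 'position': array([ 0.01619183, -0.82668487,  1.17874268]), 'attitude': array([-2.35239504,  0.63560471, -0.2326911 ])}
top {'fx': 367.1515794185121, 'fy': 367.1515794185121, 'cx': 256.1980302003101, 'cy': 199.75330853066413, 'dist_coeffs': array([-0.01440369,  0.        ,  0.        ,  0.        ,  0.        ]), 'position': array([ 0.38210196, -0.02569435,  1.31667299]), 'attitude': array([-2.17575372,  2.1865551 , -0.03045241])}
wrist {'fx': 314.04576182486176, 'fy': 314.04576182486176, 'cx': 257.0593988979938, 'cy': 189.33623354410355, 'dist_coeffs': array([-0.05402905,  0.        ,  0.        ,  0.        ,  0.        ]), 'mount': array([[ 9.99998848e-01, -1.26355595e-03,  8.41648319e-04,
        -1.20774745e-03],
       [-1.15320400e-03, -2.71610242e-01,  9.62406643e-01,
         3.03709690e-02],
       [-9.87454333e-04, -9.62406504e-01, -2.71611387e-01,
         6.89056831e-02],
       [ 0.00000000e+00,  0.00000000e+00,  0.00000000e+00,
         1.00000000e+00]])}
```

View pics/side0.png

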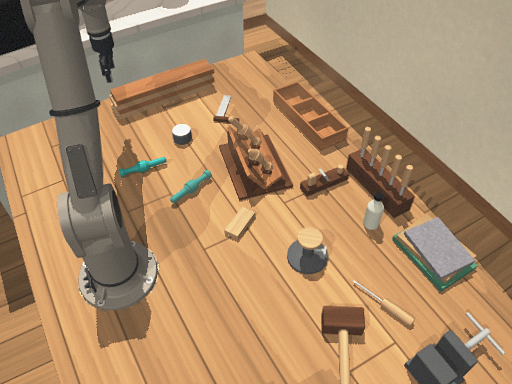

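View pics/top0.png

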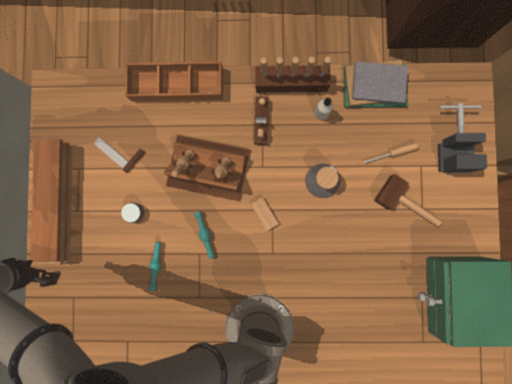

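View pics/wrist0.png

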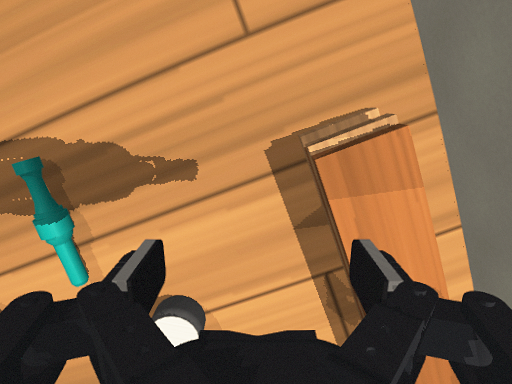

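Run:
```python
from h import *
print(R.from_rotvec([-1.36155523, -0.93465291,  0.93703537]).as_matrix().round(3))
```

```text
[[ 0.358 -0.001 -0.934]
 [ 0.934 -0.002  0.358]
 [-0.002 -1.    -0.   ]]
```

Run:
```python
import cv2, numpy as np
a=cv2.imread('pics/side0.png')[100:280,190:350]; b=cv2.imread('pics/top0.png')[120:210,150:350]
cv2.imwrite('pics/c1.png',cv2.resize(a,None,fx=3.3,fy=3.3,interpolation=cv2.INTER_CUBIC))
cv2.imwrite('pics/c2.png',cv2.resize(b,None,fx=4,fy=4,interpolation=cv2.INTER_CUBIC))
```

```text
(no output)
```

View pics/c1.png

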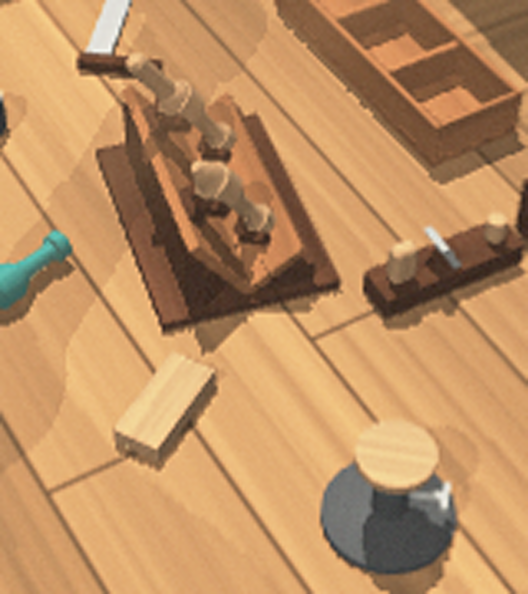

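View pics/c2.png

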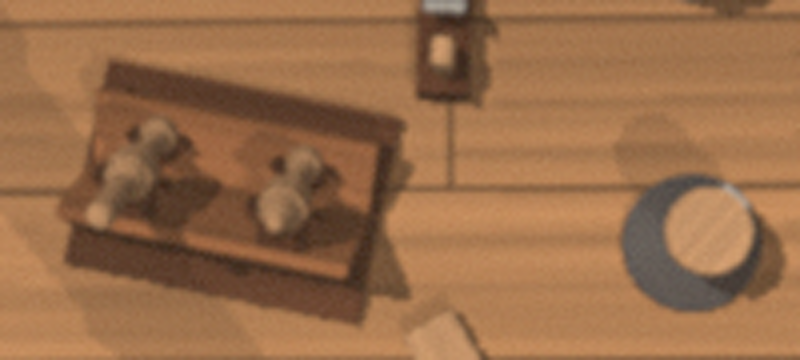

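```bash
cat >> h.py <<'E'
def ray(f,px):
    k,d=K(f); p=cv2.undistortPoints(np.array(px,float).reshape(-1,1,2),k,d).reshape(-1,2)
    v=np.c_[p,np.ones(len(p))]
    if 'mount' in f:
        T=np.eye(4);T[:3,:3]=R.from_rotvec(f['obs']['orientation']).as_matrix();T[:3,3]=f['obs']['tcp_pos']
        M=T@f['mount']; Rm,c=M[:3,:3],M[:3,3]
    else: Rm,c=R.from_rotvec(f['attitude']).as_matrix(),np.array(f['position'])
    v=v@Rm.T; return c,v/np.linalg.norm(v,axis=1)[:,None]
def proj(f,P):
    k,d=K(f)
    if 'mount' in f:
        T=np.eye(4);T[:3,:3]=R.from_rotvec(f['obs']['orientation']).as_matrix();T[:3,3]=f['obs']['tcp_pos']
        M=T@f['mount']; Rm,c=M[:3,:3],M[:3,3]
    else: Rm,c=R.from_rotvec(f['attitude']).as_matrix(),np.array(f['position'])
    q=(np.atleast_2d(P)-c)@Rm
    return cv2.projectPoints(q.reshape(-1,1,3),np.zeros(3),np.zeros(3),k,d)[0].reshape(-1,2)
def plane(f,px,z):
    c,v=ray(f,px); return c+v*((z-c[2])/v[:,2])[:,None]
def tri(rays):
    A=np.zeros((3,3));b=np.zeros(3)
    for c,v in rays:
        m=np.eye(3)-np.outer(v,v);A+=m;b+=m@c
    p=np.linalg.solve(A,b); return p,[np.linalg.norm(np.cross(p-c,v)) for c,v in rays]
E
python3 - <<'E'
from h import *
s=grab('side');t=grab('top')
S=lambda x,y:(190+x/3.3,100+y/3.3); T=lambda x,y:(150+x/4,120+y/4)
for n,a,b in [('tip',S(138,66),T(98,213)),('belly',S(178,103),T(130,176)),('foot',S(219,138),T(158,138)),
  ('sbelly',S(232,187),T(290,190)),('sfoot',S(259,215),T(308,165)),('standtop',S(396,456),T(711,230))]:
    p,e=tri([(lambda q:(q[0],q[1][0]))(ray(s,[a])),(lambda q:(q[0],q[1][0]))(ray(t,[b]))]); print(n,p.round(4),np.round(e,4))
print('standbase',plane(t,[T(692,243)],0.01), plane(s,[S(388,515)],0.01))
E
```

```text
tip [0.5301 0.2604 0.1757] [0.0013 0.0013]
belly [0.568  0.2485 0.118 ] [0.0012 0.0012]
foot [0.6107 0.2383 0.0566] [0.0012 0.0012]
sbelly [0.5562 0.1163 0.1128] [0.0014 0.0014]
sfoot [0.5832 0.1065 0.068 ] [0.0004 0.0004]
standtop [ 0.5202 -0.2312  0.1008] [0.0004 0.0004]
standbase [[ 0.51940965 -0.22975984  0.01      ]] [[ 0.51911647 -0.23187034  0.01      ]]
```

```bash
cat >> h.py <<'E'
def Rcur(o): return R.from_rotvec(o['orientation'])
def cmd(P,Rt=None,o=None):
    o=o or r.get_obs(); Rc=Rcur(o)
    d=Rc.inv().apply(np.array(P)-o['tcp_pos'])/0.3
    w=(Rc.inv()*Rt).as_rotvec()/(np.pi/2) if Rt is not None else np.zeros(3)
    print('xyz',d.round(4),'rot',w.round(4),'n rows',np.linalg.norm(d)*.3/.0625, np.linalg.norm(w)*90/10.7)
def Ry(u,x):  # tool y=-u, tool x ~ x
    y=-np.array(u)/np.linalg.norm(u); x=np.array(x,float); x-=y*(x@y); x/=np.linalg.norm(x)
    return R.from_matrix(np.c_[x,y,np.cross(x,y)])
def axis(yaw,lean=35):
    a=np.radians(yaw);l=np.radians(lean)
    return np.array([-np.sin(l)*np.cos(a),-np.sin(l)*np.sin(a),np.cos(l)]), np.array([-np.sin(a),np.cos(a),0])
E
python3 - <<'E'
from h import *
u,x=axis(-14); tip=np.array([.53,.26,.178])
cmd(tip+.215*u,Ry(u,x)); print(tip+.215*u)
E
```

```text
xyz [-0.8581  0.1679 -0.9318] rot [-0.3884 -0.0747 -0.0241] n rows 6.133170309028912 3.3331552930797494
[0.41034417 0.28983355 0.35411769]
```

>>> step_arm --xyz '[[-0.1,0.0,-0.1],[-0.2,0.0,-0.2],[-0.3,0.0,-0.3],[-0.4,0.02,-0.42],[-0.5,0.05,-0.54],[-0.6,0.08,-0.65],[-0.7,0.11,-0.76],[-0.78,0.14,-0.85],[-0.858,0.168,-0.932],[-0.858,0.168,-0.932],[-0.858,0.168,-0.932]]' --rotation '[[0,0,0],[0,0,0],[-0.05,-0.01,0],[-0.12,-0.02,-0.01],[-0.19,-0.04,-0.01],[-0.26,-0.05,-0.02],[-0.33,-0.06,-0.02],[-0.388,-0.075,-0.024],[-0.388,-0.075,-0.024],[-0.388,-0.075,-0.024],[-0.388,-0.075,-0.024]]'

```text
clock: 1.62
tcp_pos: [0.4103, 0.2906, 0.3544]
orientation: [-1.797, -1.406, 0.732]
contact_force: [0.4, 0.6, 0.7]
grip_width: 0.0855
```

Run:
```python
from h import *
w=grab('wrist','w1.png'); o=w['obs']; print(o['clock'],o['tcp_pos'],o['joints'].round(2),o['contact_force']); print(Rcur(o).as_matrix().round(3))
```

```text
1.625 [0.41032483 0.29055266 0.35438209] [-1.19  0.21  0.33  2.17  0.84  0.66 -0.2 ] [0.37890422 0.59278359 0.67846826]
[[ 0.241  0.556 -0.795]
 [ 0.971 -0.137  0.198]
 [ 0.001 -0.82  -0.573]]
```

View pics/w1.png

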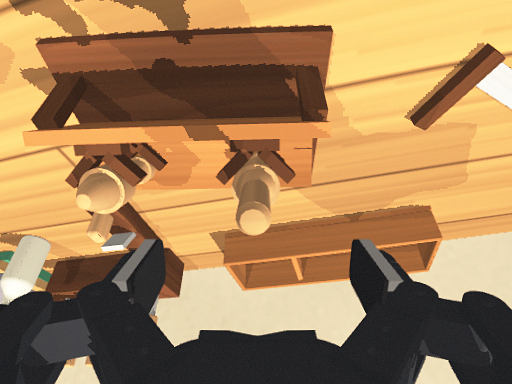

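Run:
```python
from h import *
w=grab('wrist'); o=w['obs']
im=cv2.imread('pics/w1.png'); c=cv2.resize(im[130:250,190:320],None,fx=5,fy=5,interpolation=cv2.INTER_CUBIC); cv2.imwrite('pics/c3.png',c)
Rm=Rcur(o).as_matrix()
for d in (.155,.173,.23,.26): print(d,proj(w,o['tcp_pos']+Rm[:,1]*d))
# predicted outline for hypothesised spindle
for yaw in (-12,-14):
  u,x=axis(yaw); tip=np.array([.53,.26,.178])
  print(proj(w,[tip,tip-.0545*u,tip-.0875*u,tip-.17*u]).round(1), (tip-.17*u).round(4))
```

```text
0.155 [[259.91410019 262.47002471]]
0.173 [[259.58373394 244.58870316]]
0.23 [[258.89105095 207.19024937]]
0.26 [[258.65282075 194.35679319]]
[[256.7 215.2]
 [258.  191.1]
 [258.5 180.9]
 [259.5 163.3]] [0.6254 0.2397 0.0387]
[[256.7 215.2]
 [256.6 191.1]
 [256.6 180.9]
 [256.5 163.3]] [0.6246 0.2364 0.0387]
```

View pics/c3.png

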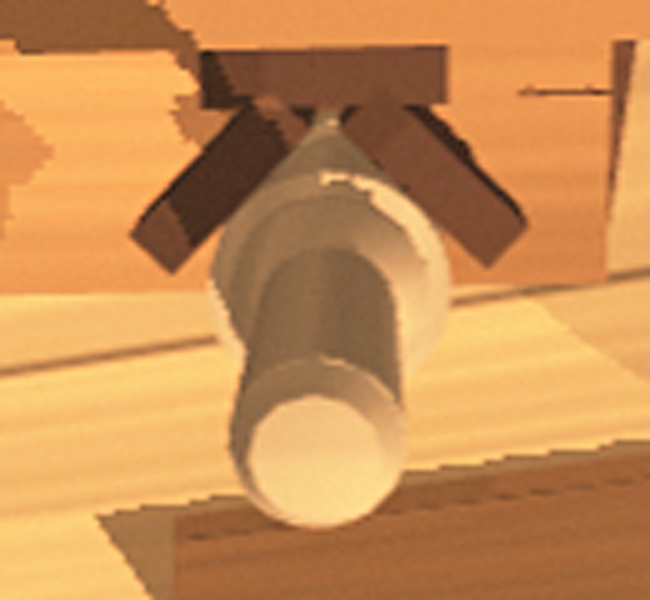

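Run:
```python
from h import *
w=grab('wrist'); t=grab('top'); s=grab('side')
for z in (0.0,.02,.12):
  for a,b in [((38,40),(332,28)),((25,135),(330,123))]:
    p=plane(w,[a,b],z); d=p[0]-p[1]; d=-d; print(z,p.round(3).tolist(),'yaw',np.degrees(np.arctan2(-d[0],d[1])).round(2))
T=lambda x,y:(150+x/4,120+y/4)
for a,b,z in [((110,62),(403,122),.015),((70,262),(360,322),.015)]:
    p=plane(t,[T(*b),T(*a)],z); d=p[1]-p[0]; print(p.round(3).tolist(),np.degrees(np.arctan2(-d[0],d[1])))
for z in (.178,.182,.186): print(plane(w,[(253.6,222)],z))
c,v=ray(w,[(253.6,222)]);
for tp in [(174.5,173.2)]:
  c2,v2=ray(t,[tp]); print(tri([(c,v[0]),(c2,v2[0])]))
  c3,v3=ray(s,[(231.8,120)]); print(tri([(c,v[0]),(c3,v3[0])]),tri([(c,v[0]),(c2,v2[0]),(c3,v3[0])]))
```

```text
0.0 [[0.449, 0.067, 0.0], [0.509, 0.336, 0.0]] yaw -12.46
0.0 [[0.544, -0.038, 0.0], [0.619, 0.326, 0.0]] yaw -11.61
0.02 [[0.444, 0.083, 0.02], [0.499, 0.333, 0.02]] yaw -12.46
0.02 [[0.532, -0.015, 0.02], [0.602, 0.324, 0.02]] yaw -11.61
0.12 [[0.417, 0.163, 0.12], [0.452, 0.321, 0.12]] yaw -12.46
0.12 [[0.473, 0.101, 0.12], [0.517, 0.315, 0.12]] yaw -11.61
[[0.629, 0.027, 0.015], [0.687, 0.292, 0.015]] -12.209398127510545
[[0.45, 0.066, 0.015], [0.506, 0.326, 0.015]] -11.997641911527543
[[0.53699576 0.25632888 0.178     ]]
[[0.53110772 0.25786316 0.182     ]]
[[0.52521967 0.25939745 0.186     ]]
(array([0.52803021, 0.25872502, 0.18412446]), [np.float64(6.132286584536853e-05), np.float64(6.132286584535393e-05)])
(array([0.53060589, 0.25702257, 0.18032095]), [np.float64(0.001815606232604396), np.float64(0.001815606232604327)]) (array([0.52951063, 0.25794439, 0.18084714]), [np.float64(0.0018521369325570454), np.float64(0.0019358574439116494), np.float64(0.0024367254502019155)])
```

Run:
```python
from h import *
u,x=axis(-12.1); tip=np.array([.5275,.2588,.1845])
print('F',tip-.17*u)
for b in (.08,0.0):
  P=tip-.032*u+(.155+b)*u; print(P.round(4)); cmd(P,Ry(u,x))
```

```text
F [0.62284168 0.23836051 0.04524415]
[0.4137 0.2832 0.3508]
xyz [-0.0215  0.0193 -0.0074] rot [-0.0003 -0.0165 -0.0113] n rows 0.1431062271983299 0.16867541035862693
[0.4585 0.2736 0.2853]
xyz [-0.0167  0.2859 -0.0075] rot [-0.0003 -0.0165 -0.0113] n rows 1.3753275577756139 0.16867541035862693
```

>>> step_arm --xyz '[[-0.021,0.02,-0.007],[-0.021,0.02,-0.007],[-0.02,0.09,-0.007],[-0.019,0.15,-0.007],[-0.018,0.2,-0.007],[-0.017,0.25,-0.007],[-0.017,0.286,-0.007],[-0.017,0.286,-0.007],[-0.017,0.286,-0.007]]' --rotation '[[0,-0.016,-0.011],[0,-0.016,-0.011],[0,-0.016,-0.011],[0,-0.016,-0.011],[0,-0.016,-0.011],[0,-0.016,-0.011],[0,-0.016,-0.011],[0,-0.016,-0.011],[0,-0.016,-0.011]]'

```text
clock: 3.0
tcp_pos: [0.4583, 0.2737, 0.2853]
orientation: [-1.779, -1.437, 0.748]
contact_force: [-0.9, -0.0, 0.0]
grip_width: 0.0856
```

Run:
```python
from h import *
w=grab('wrist','w2.png'); o=w['obs']; print(o['clock'],o['tcp_pos'],o['contact_force'])
u=-Rcur(o).as_matrix()[:,1]; tip=np.array([.5275,.2588,.1845]);print(proj(w,[tip,tip-.006*u,tip-.088*u]))
s=grab('side','s2.png')
im=cv2.imread('pics/s2.png'); cv2.imwrite('pics/c4.png',cv2.resize(im[60:210,170:320],None,fx=4,fy=4,interpolation=cv2.INTER_CUBIC))
```

```text
3.0 [0.45832418 0.27367626 0.28532939] [-0.89172352 -0.01721904  0.03807629]
[[260.69303112 308.19625317]
 [260.50556816 297.84560775]
 [259.04429508 217.50356888]]
```

View pics/w2.png

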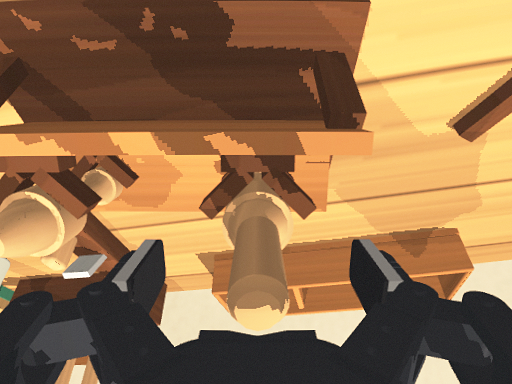

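View pics/c4.png

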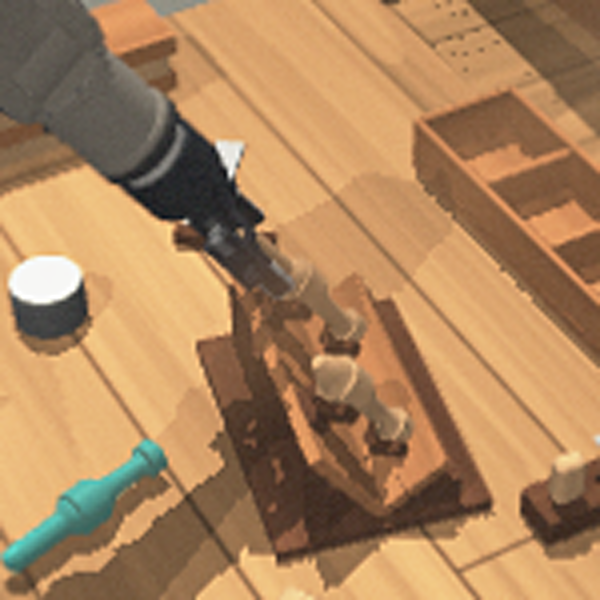

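>>> step_arm --xyz '[[0,0,0],[0,0,0],[0,0,0],[0,0,0],[0,0,0],[0,0,0],[0,0,0],[0,0,0]]' --rotation '[[0,0,0],[0,0,0],[0,0,0],[0,0,0],[0,0,0],[0,0,0],[0,0,0],[0,0,0]]' --grip 1 --force 40

```text
clock: 4.1
tcp_pos: [0.4582, 0.2738, 0.2856]
orientation: [-1.779, -1.438, 0.748]
contact_force: [-3.6, 0.0, 5.4]
grip_width: 0.0209
```

Run:
```python
from h import *
w=grab('wrist','w3.png'); o=w['obs']; print(o['clock'],o['tcp_pos'],o['contact_force'],o['grip_width'])
for dz in (.04,.1): cmd(o['tcp_pos']+[0,0,dz])
```

```text
4.1 [0.45817919 0.27380888 0.28564788] [-3.6277669   0.01030533  5.421146  ] 0.020935711489206605
xyz [ 1.000e-04 -1.092e-01 -7.650e-02] rot [0. 0. 0.] n rows 0.6399524072271009 0.0
xyz [ 0.0003 -0.2731 -0.1911] rot [0. 0. 0.] n rows 1.5999523863562193 0.0
```

View pics/w3.png

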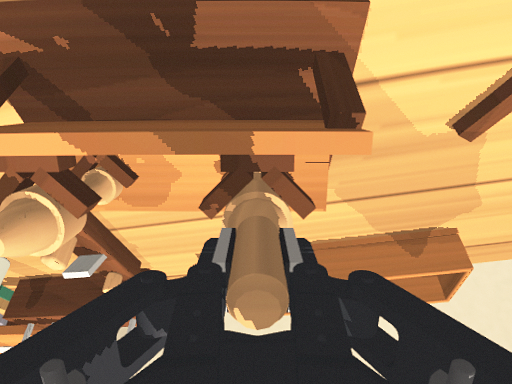

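>>> step_arm --xyz '[[0,-0.03,-0.02],[0,-0.08,-0.056],[0,-0.14,-0.098],[0,-0.2,-0.14],[0,-0.26,-0.182],[0,-0.32,-0.224],[0,-0.355,-0.248],[0,-0.355,-0.248],[0,-0.355,-0.248]]' --rotation '[[0,0,0],[0,0,0],[0,0,0],[0,0,0],[0,0,0],[0,0,0],[0,0,0],[0,0,0],[0,0,0]]'

```text
clock: 5.28
tcp_pos: [0.4578, 0.2735, 0.4147]
orientation: [-1.779, -1.437, 0.749]
contact_force: [0.3, 0.9, -1.6]
grip_width: 0.0209
```

Run:
```python
from h import *
w=grab('wrist','w4.png'); o=w['obs']; print(o['clock'],o['tcp_pos'],o['contact_force'],o['grip_width'],o['joints'].round(2))
s=grab('side','s4.png')
im=cv2.imread('pics/s4.png'); cv2.imwrite('pics/c5.png',cv2.resize(im[40:210,170:370],None,fx=4,fy=3.5,interpolation=cv2.INTER_CUBIC))
```

```text
5.275 [0.45778506 0.27349376 0.41473059] [ 0.27013121  0.89327912 -1.62133984] 0.020873947686558817 [-1.08  0.16  0.31  2.06  0.73  0.71  0.07]
```

View pics/w4.png

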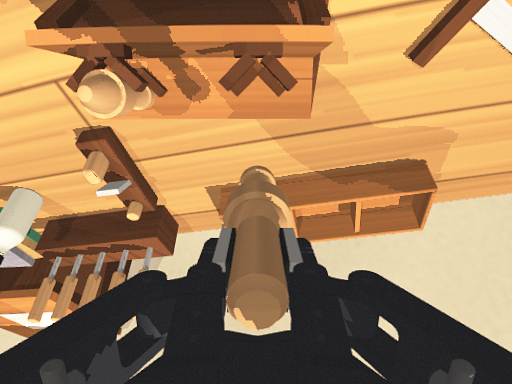

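View pics/c5.png

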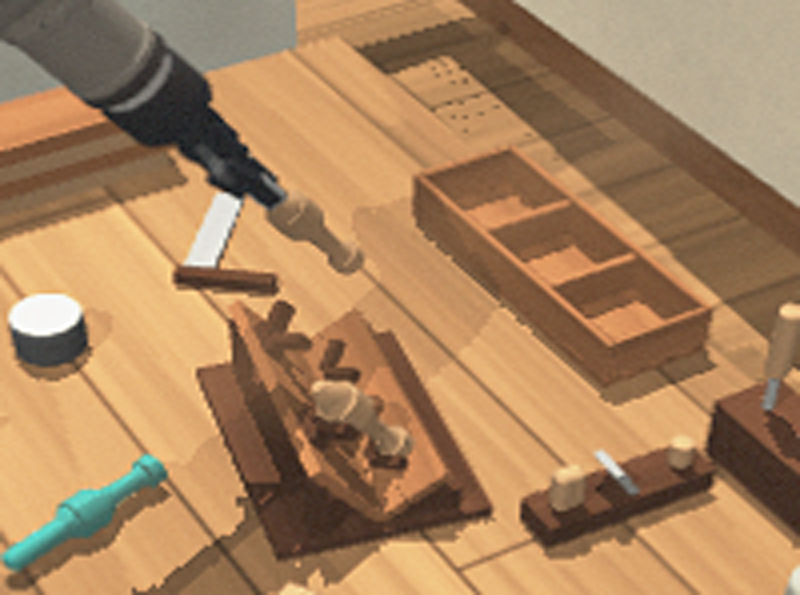

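```bash
cat >> h.py <<'E'
def foot_outline(f,P,u,segs=((0,15),(14,15),(70,20),(95,20))):
    # P foot centre, u axis
    a=np.cross(u,[1,0,0.3]);a/=np.linalg.norm(a);b=np.cross(u,a);th=np.linspace(0,2*np.pi,72)
    for s,rad in segs:
        c=P+u*s/1000; q=proj(f,c+rad/1000*(np.outer(np.cos(th),a)+np.outer(np.sin(th),b)))
        print(s,'x',q[:,0].min().round(1),q[:,0].max().round(1),'y',q[:,1].min().round(1),q[:,1].max().round(1))
E
python3 - <<'E'
from h import *
w=grab('wrist'); o=w['obs']; Rm=Rcur(o).as_matrix(); y=Rm[:,1]
for L in (.293,.298):foot_outline(w,o['tcp_pos']+L*y,-y)
im=cv2.imread('pics/w4.png'); cv2.imwrite('pics/c6.png',cv2.resize(im[150:340,200:320],None,fx=3.2*1.5,fy=3,interpolation=cv2.INTER_CUBIC))
E
```

```text
0 x 241.1 275.8 y 166.4 200.0
14 x 240.3 276.8 y 169.9 205.1
70 x 228.2 289.7 y 180.9 239.0
95 x 224.4 294.1 y 192.0 256.8
0 x 241.4 275.5 y 165.2 198.2
14 x 240.6 276.4 y 168.6 203.2
70 x 228.8 289.0 y 179.0 235.9
95 x 225.2 293.1 y 189.5 252.9
```

View pics/c6.png

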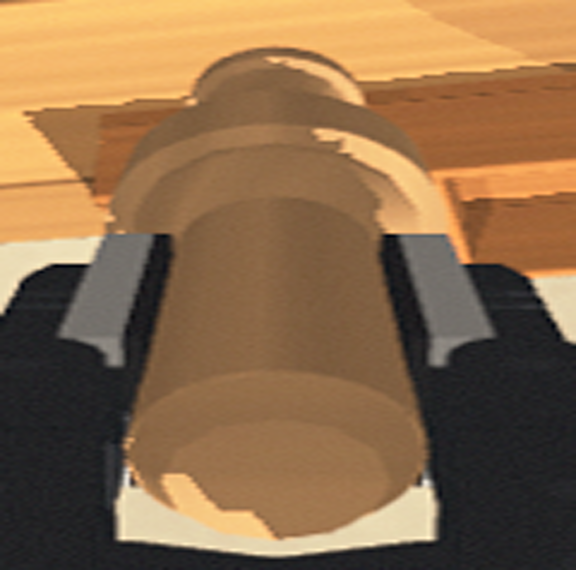

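Run:
```python
from h import *
h=np.radians(60)
cmd([.52,-.231,.45],Ry([0,0,1],[np.cos(h),np.sin(h),0]))
cmd([.48,.0,.45],Ry([0,0,1],[np.cos(h),np.sin(h),0]))
```

```text
xyz [-1.601   0.2228 -0.5226] rot [0.3851 0.1925 0.0601] n rows 8.154480561225403 3.655991218245629
xyz [-0.8763  0.055  -0.2834] rot [0.3851 0.1925 0.0601] n rows 4.428415865268615 3.655991218245629
```

>>> step_arm --xyz '[[-0.05,0.0,-0.02],[-0.13,0.01,-0.04],[-0.23,0.02,-0.07],[-0.34,0.02,-0.11],[-0.45,0.03,-0.145],[-0.56,0.035,-0.18],[-0.67,0.04,-0.215],[-0.78,0.05,-0.25],[-0.876,0.055,-0.283],[-0.876,0.055,-0.283]]' --rotation '[[0,0,0],[0.03,0.015,0.005],[0.08,0.04,0.012],[0.13,0.065,0.02],[0.19,0.095,0.03],[0.25,0.125,0.04],[0.31,0.155,0.05],[0.36,0.18,0.056],[0.385,0.1925,0.06],[0.385,0.1925,0.06]]'

```text
clock: 6.68
tcp_pos: [0.4798, -0.0037, 0.4503]
orientation: [-1.415, -0.811, 0.811]
contact_force: [0.6, 1.1, -2.6]
grip_width: 0.021
```

Run:
```python
from h import *
o=r.get_obs(); print(o['clock'],o['tcp_pos'],o['contact_force'],o['grip_width'],o['joints'].round(2)); print(Rcur(o).as_matrix().round(3))
h=np.radians(60)
cmd([.52,-.231,.45],Ry([0,0,1],[np.cos(h),np.sin(h),0]))
```

```text
6.675 [ 0.47975799 -0.00368757  0.45029169] [ 0.60963018  1.08658013 -2.57319704] 0.02099536459595278 [-0.61  0.1   0.54  1.98 -0.06  1.08  0.99]
[[ 0.505  0.001 -0.863]
 [ 0.863 -0.001  0.505]
 [-0.    -1.    -0.001]]
xyz [-0.586   0.0015 -0.4987] rot [ 0.0006 -0.004  -0.0001] n rows 3.693555810118496 0.03373085487975433
```

>>> step_arm --xyz '[[-0.06,0.0,-0.05],[-0.15,0.0,-0.13],[-0.26,0.0,-0.22],[-0.37,0.0,-0.315],[-0.48,0.0,-0.41],[-0.55,0.0,-0.47],[-0.586,0.0015,-0.499],[-0.586,0.0015,-0.499],[-0.586,0.0015,-0.499]]' --rotation '[[0,0,0],[0,0,0],[0,0,0],[0,0,0],[0,0,0],[0,-0.004,0],[0,-0.004,0],[0,-0.004,0],[0,-0.004,0]]'

```text
clock: 7.8
tcp_pos: [0.5202, -0.2296, 0.4498]
orientation: [-1.412, -0.817, 0.816]
contact_force: [-0.9, -0.1, -2.2]
grip_width: 0.0208
```

Run:
```python
from h import *
w=grab('wrist','w5.png'); o=w['obs']; print(o['clock'],o['tcp_pos'],o['contact_force'],o['moment'],o['grip_width'],o['joints'].round(2)); print(Rcur(o).as_matrix().round(4))
y=Rcur(o).as_matrix()[:,1]; foot_outline(w,o['tcp_pos']+.295*y,-y)
s=grab('side','s5.png');t=grab('top','t5.png')
print(proj(s,o['tcp_pos']+np.outer([.295,.125],y)),proj(t,o['tcp_pos']+.295*y))
im=cv2.imread('pics/s5.png'); cv2.imwrite('pics/c7.png',cv2.resize(im[150:280,240:370],None,fx=4.6,fy=4.6,interpolation=cv2.INTER_CUBIC))
im=cv2.imread('pics/t5.png'); cv2.imwrite('pics/c8.png',cv2.resize(im[130:230,260:380],None,fx=5,fy=5,interpolation=cv2.INTER_CUBIC))
a=cv2.imread('pics/side0.png');b=cv2.imread('pics/top0.png')
cv2.imwrite('pics/c9.png',np.hstack([cv2.resize(a[215:280,275:335],(400,430),interpolation=cv2.INTER_NEAREST),cv2.resize(b[155:205,300:350],(400,430),interpolation=cv2.INTER_NEAREST)]))
```

```text
7.8 [ 0.52020233 -0.22962147  0.44977491] [-0.85992186 -0.05072281 -2.22646519] [0.02134351 0.05140789 0.00432168] 0.020782790464154325 [-0.23  0.3   0.68  1.8  -0.21  1.12  1.56]
[[ 4.985e-01  3.000e-04 -8.669e-01]
 [ 8.669e-01  5.000e-04  4.985e-01]
 [ 6.000e-04 -1.000e+00 -0.000e+00]]
0 x 241.0 275.4 y 165.9 199.2
14 x 240.1 276.4 y 169.3 204.2
70 x 228.2 289.1 y 180.0 237.6
95 x 224.4 293.4 y 190.8 255.1
[[311.31421016 226.31694003]
 [316.69831955 185.13189741]] [[330.00085348 175.64294128]]
```

View pics/w5.png

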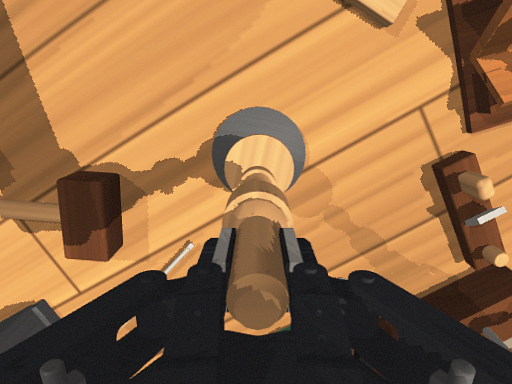

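View pics/c7.png

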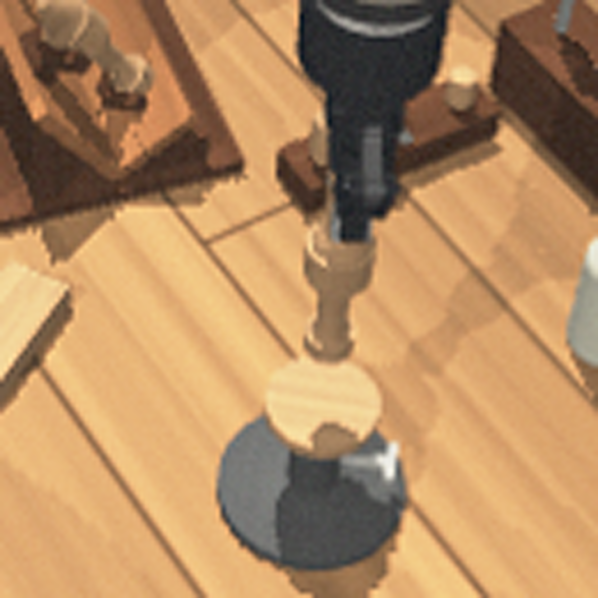

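View pics/c9.png

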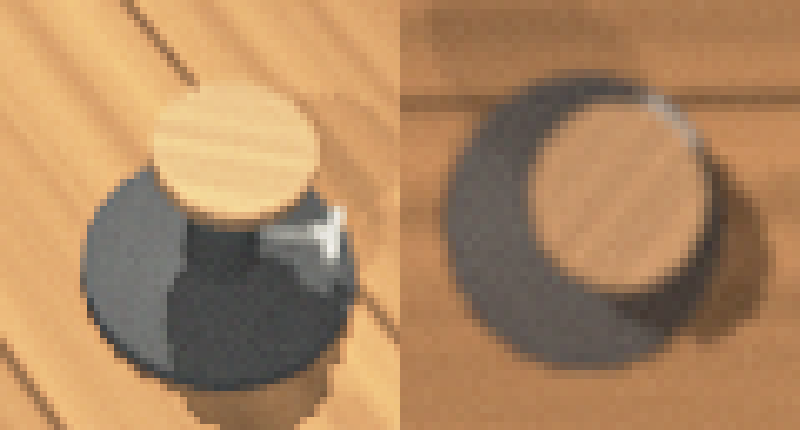

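Run:
```python
from h import *
s=grab('side');t=grab('top')
th=np.linspace(0,2*np.pi,90)
def box(f,c,h):
    Q=[]
    for z in (h,h-.01): Q.append(np.c_[c[0]+.036*np.cos(th),c[1]+.036*np.sin(th),np.full(90,z)])
    q=proj(f,np.vstack(Q)); return np.r_[q.min(0),q.max(0)]
from scipy.optimize import least_squares
so=np.array([297.8,227.4,322.8,248.6]);to=np.array([316,166.6,339,189.1])
f=lambda p:np.r_[box(s,p[:2],p[2])-so,box(t,p[:2],p[2])-to]
q=least_squares(f,[.52,-.23,.1]);print(q.x,q.fun.round(2))
for h in (.09,.095,.1,.105): print(h,box(s,q.x[:2],h).round(1),box(t,q.x[:2],h).round(1))
```

```text
[ 0.52014134 -0.23066067  0.10650873] [-0.51 -0.69  0.02  0.76  0.45 -0.01 -0.23 -0.53]
0.09 [297.  230.1 322.2 252.6] [315.8 167.3 337.8 189. ]
0.095 [297.1 229.1 322.4 251.7] [316.  167.1 338.1 188.9]
0.1 [297.2 228.1 322.6 250.7] [316.2 166.9 338.4 188.7]
0.105 [297.3 227.  322.8 249.7] [316.4 166.7 338.7 188.6]
```

>>> step_arm --xyz '[[-0.003,0.03,-0.002],[-0.003,0.06,-0.002],[-0.003,0.09,-0.002],[-0.003,0.11,-0.002],[-0.003,0.12,-0.002],[-0.003,0.12,-0.002],[-0.003,0.12,-0.002]]' --rotation '[[0,0,0],[0,0,0],[0,0,0],[0,0,0],[0,0,0],[0,0,0],[0,0,0]]'

```text
clock: 8.93
tcp_pos: [0.5204, -0.2315, 0.4143]
orientation: [-1.413, -0.817, 0.816]
contact_force: [0.1, 0.1, -1.1]
grip_width: 0.0212
```

Run:
```python
from h import *
w=grab('wrist','w6.png'); o=w['obs']; print(o['clock'],o['tcp_pos'],o['contact_force'],o['moment'])
for i in range(4):
  s=grab('side','s6.png'); print(s['obs']['contact_force'].round(2))
im=cv2.imread('pics/s6.png')[185:265,270:350]; im2=cv2.imread('pics/w6.png')[90:290,180:340]
cv2.imwrite('pics/c10.png',np.hstack([cv2.resize(im,(400,400),interpolation=cv2.INTER_CUBIC),cv2.resize(im2,(320,400),interpolation=cv2.INTER_CUBIC)]))
```

```text
8.925 [ 0.52035895 -0.23150319  0.41434963] [ 0.07109875  0.07215443 -1.09702864] [-0.01346299  0.01211091 -0.01252164]
[ 0.35 -0.2  -1.58]
[-0.62 -1.17 -1.13]
[ 0.02  0.   -1.56]
[ 1.08  0.13 -0.96]
```

View pics/c10.png

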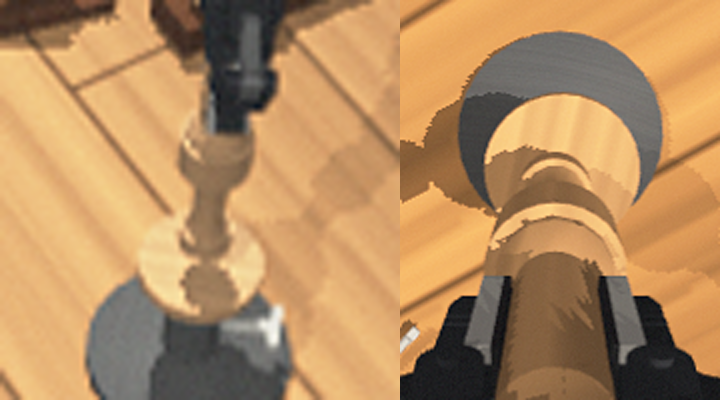

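>>> step_arm --xyz '[[0,0.01,0],[0,0.02,0],[0,0.027,0],[0,0.027,0]]' --rotation '[[0,0,0],[0,0,0],[0,0,0],[0,0,0]]' --force 25

```text
clock: 9.68
tcp_pos: [0.5203, -0.2314, 0.4059]
orientation: [-1.413, -0.817, 0.816]
contact_force: [-0.1, 0.6, -1.9]
grip_width: 0.0215
```

>>> step_arm --xyz '[[0,0.005,0],[0,0.007,0],[0,0.007,0]]' --rotation '[[0,0,0],[0,0,0],[0,0,0]]'

```text
clock: 10.05
tcp_pos: [0.5203, -0.2314, 0.4037]
orientation: [-1.413, -0.817, 0.816]
contact_force: [-0.6, 0.8, -1.7]
grip_width: 0.0208
```

>>> step_arm --xyz '[[0,0.003,0],[0,0.006,0],[0,0.006,0]]' --rotation '[[0,0,0],[0,0,0],[0,0,0]]'

```text
clock: 10.42
tcp_pos: [0.5203, -0.2313, 0.4019]
orientation: [-1.412, -0.817, 0.816]
contact_force: [0.3, -0.1, -1.2]
grip_width: 0.021
```

Foot now about 0.107; creep on.

>>> step_arm --xyz '[[0,0.003,0],[0,0.005,0],[0,0.005,0]]' --rotation '[[0,0,0],[0,0,0],[0,0,0]]'

```text
clock: 10.8
tcp_pos: [0.5202, -0.2313, 0.4003]
orientation: [-1.412, -0.817, 0.816]
contact_force: [0.1, -0.1, -1.9]
grip_width: 0.0208
```

>>> step_arm --xyz '[[0,0.003,0],[0,0.005,0],[0,0.005,0]]' --rotation '[[0,0,0],[0,0,0],[0,0,0]]'

```text
clock: 11.18
tcp_pos: [0.5202, -0.2313, 0.3987]
orientation: [-1.412, -0.817, 0.816]
contact_force: [-0.5, -0.2, -2.2]
grip_width: 0.0212
```

>>> step_arm --xyz '[[0,0.003,0],[0,0.005,0],[0,0.005,0]]' --rotation '[[0,0,0],[0,0,0],[0,0,0]]'

```text
clock: 11.55
tcp_pos: [0.5202, -0.2313, 0.3971]
orientation: [-1.412, -0.817, 0.816]
contact_force: [0.1, -0.5, -1.0]
grip_width: 0.021
```

Run:
```python
from h import *
s=grab('side','s7.png');w=grab('wrist','w7.png'); t=grab('top','t7.png')
im=cv2.imread('pics/s7.png')[185:265,270:350]; im2=cv2.imread('pics/w7.png')[90:290,180:340]
cv2.imwrite('pics/c11.png',np.hstack([cv2.resize(im,(440,440),interpolation=cv2.INTER_CUBIC),cv2.resize(im2,(352,440),interpolation=cv2.INTER_CUBIC)]))
```

```text
(no output)
```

View pics/c11.png

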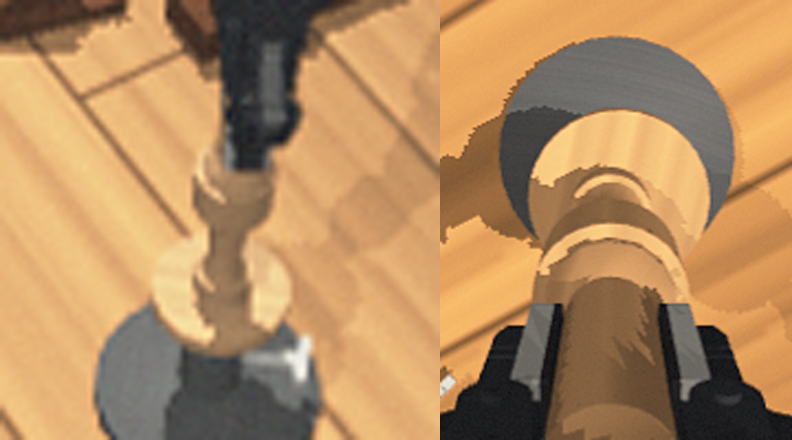

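>>> step_arm --xyz '[[0,0.003,0],[0,0.004,0],[0,0.004,0]]' --rotation '[[0,0,0],[0,0,0],[0,0,0]]'

```text
clock: 12.08
tcp_pos: [0.5202, -0.2313, 0.396]
orientation: [-1.412, -0.817, 0.816]
contact_force: [0.4, 0.0, -1.9]
grip_width: 0.0212
```

>>> step_arm --xyz '[[0,0.003,0],[0,0.004,0],[0,0.004,0]]' --rotation '[[0,0,0],[0,0,0],[0,0,0]]'

```text
clock: 12.45
tcp_pos: [0.5202, -0.2313, 0.3947]
orientation: [-1.412, -0.817, 0.816]
contact_force: [-0.7, -0.3, -1.6]
grip_width: 0.0208
```

>>> step_arm --xyz '[[0,0.003,0],[0,0.004,0],[0,0.004,0]]' --rotation '[[0,0,0],[0,0,0],[0,0,0]]'

```text
clock: 12.82
tcp_pos: [0.5202, -0.2313, 0.3935]
orientation: [-1.412, -0.816, 0.816]
contact_force: [0.2, 0.1, -1.5]
grip_width: 0.021
```

>>> step_arm --xyz '[[0,0.003,0],[0,0.004,0],[0,0.004,0]]' --rotation '[[0,0,0],[0,0,0],[0,0,0]]'

```text
clock: 13.2
tcp_pos: [0.5202, -0.2313, 0.3923]
orientation: [-1.412, -0.816, 0.816]
contact_force: [-0.6, -0.6, -1.1]
grip_width: 0.0211
```

>>> step_arm --xyz '[[0,0.003,0],[0,0.004,0],[0,0.004,0]]' --rotation '[[0,0,0],[0,0,0],[0,0,0]]'

```text
clock: 13.58
tcp_pos: [0.5202, -0.2313, 0.391]
orientation: [-1.412, -0.816, 0.817]
contact_force: [0.3, -0.8, -2.3]
grip_width: 0.0209
```

>>> step_arm --xyz '[[0,0.003,0],[0,0.004,0],[0,0.004,0]]' --rotation '[[0,0,0],[0,0,0],[0,0,0]]'

```text
clock: 13.95
tcp_pos: [0.5201, -0.2313, 0.3898]
orientation: [-1.412, -0.816, 0.817]
contact_force: [-0.8, -0.2, -2.2]
grip_width: 0.0211
```

Run:
```python
from h import *
s=grab('side','s8.png');w=grab('wrist','w8.png'); t=grab('top','t8.png')
im=cv2.imread('pics/s8.png')[195:260,280:345]; im2=cv2.imread('pics/w8.png')[90:290,180:340]
cv2.imwrite('pics/c12.png',np.hstack([cv2.resize(im,(440,440),interpolation=cv2.INTER_CUBIC),cv2.resize(im2,(352,440),interpolation=cv2.INTER_CUBIC)]))
```

```text
(no output)
```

View pics/c12.png

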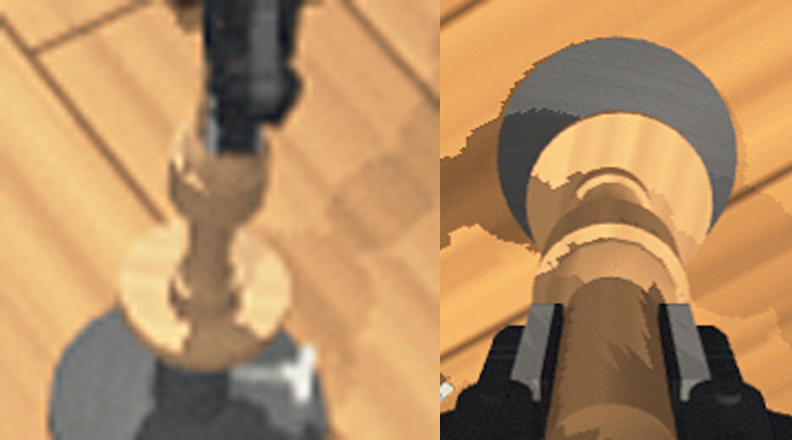

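>>> step_arm --xyz '[[0,0.003,0],[0,0.004,0],[0,0.004,0]]' --rotation '[[0,0,0],[0,0,0],[0,0,0]]'

```text
clock: 14.48
tcp_pos: [0.5204, -0.2316, 0.3895]
orientation: [-1.413, -0.817, 0.816]
contact_force: [-1.5, 0.4, 4.4]
grip_width: 0.0207
```

>>> step_arm --xyz '[[0,0.003,0],[0,0.004,0],[0,0.004,0]]' --rotation '[[0,0,0],[0,0,0],[0,0,0]]'

```text
clock: 14.85
tcp_pos: [0.5205, -0.2319, 0.3895]
orientation: [-1.413, -0.818, 0.815]
contact_force: [-2.1, 2.0, 9.1]
grip_width: 0.0214
```

>>> step_arm --xyz '[[0,0,0],[0,0,0]]' --rotation '[[0,0,0],[0,0,0]]'

```text
clock: 15.1
tcp_pos: [0.5206, -0.2319, 0.3895]
orientation: [-1.414, -0.818, 0.815]
contact_force: [-1.4, -0.2, 1.3]
grip_width: 0.0208
```

Run:
```python
from h import *
o=r.get_obs(); print(o['contact_force'],o['moment'],Rcur(o).as_matrix().round(4))
w=grab('wrist','w9.png'); s=grab('side','s9.png'); y=Rcur(o).as_matrix()[:,1]
foot_outline(w,o['tcp_pos']+.295*y,-y)
im=cv2.imread('pics/w9.png'); cv2.imwrite('pics/c13.png',cv2.resize(im[90:340,170:345],None,fx=4,fy=2.4,interpolation=cv2.INTER_CUBIC))
```

```text
[-1.43769304 -0.15244411  1.33019814] [-0.04162298  0.07043492  0.01012196] [[ 4.991e-01  2.600e-03 -8.665e-01]
 [ 8.665e-01 -1.000e-04  4.991e-01]
 [ 1.200e-03 -1.000e+00 -2.300e-03]]
0 x 241.0 275.4 y 165.9 199.2
14 x 240.1 276.4 y 169.3 204.2
70 x 228.2 289.1 y 180.0 237.6
95 x 224.4 293.4 y 190.8 255.1
```

View pics/c13.png

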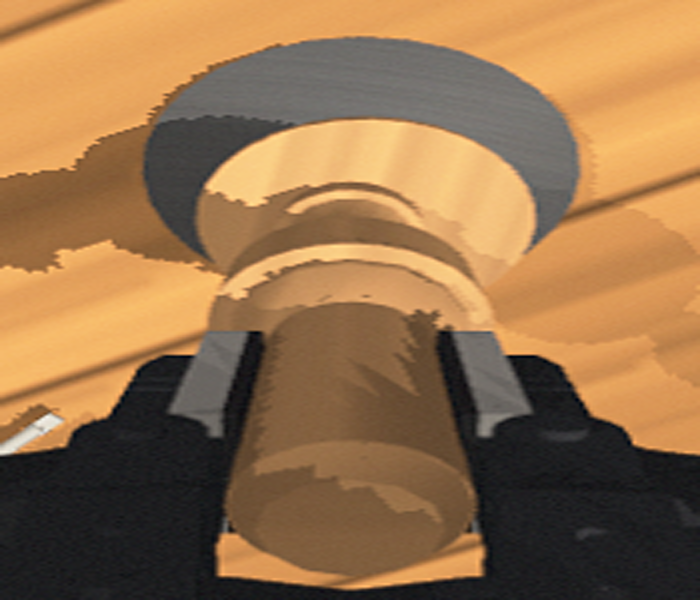

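>>> step_arm --xyz '[[0,0,0],[0,0,0],[0,0,0],[0,0,0],[0,0,0],[0,0,0],[0,0,0],[0,0,0],[0,0,0],[0,0,0],[0,0,0],[0,0,0],[0,0,0],[0,0,0]]' --rotation '[[0,0,0],[0,0,0],[0,0,0],[0,0,0],[0,0,0],[0,0,0],[0,0,0],[0,0,0],[0,0,0],[0,0,0],[0,0,0],[0,0,0],[0,0,0],[0,0,0]]' --grip 0

```text
clock: 16.95
tcp_pos: [0.5206, -0.2319, 0.3895]
orientation: [-1.413, -0.818, 0.815]
contact_force: [-0.1, -0.2, 0.2]
grip_width: 0.0854
```

Run:
```python
from h import *
w=grab('wrist','w10.png'); o=w['obs']; s=grab('side','s10.png'); y=Rcur(o).as_matrix()[:,1]
print(o['clock'],o['tcp_pos'],o['grip_width'],o['contact_force'])
P=o['tcp_pos']+.295*y; u=np.array([0,0,1.])
foot_outline(w,P,u,((0,15),(14,15),(70,20),(95,20),(108,11),(164,11)))
im=cv2.imread('pics/w10.png');im2=cv2.imread('pics/s10.png')[175:260,270:355]
cv2.imwrite('pics/c14.png',np.hstack([cv2.resize(im[90:340,140:375],(470,500),interpolation=cv2.INTER_CUBIC),cv2.resize(im2,(320,500))]))
```

```text
16.95 [ 0.52063787 -0.23189765  0.3895135 ] 0.08535288774575837 [-0.10308862 -0.223872    0.17066654]
0 x 241.0 275.4 y 165.9 199.2
14 x 240.2 276.4 y 169.3 204.3
70 x 228.3 289.2 y 180.3 237.8
95 x 224.6 293.5 y 191.2 255.4
108 x 238.9 279.6 y 214.4 251.9
164 x 230.9 290.3 y 268.8 319.8
```

View pics/c14.png

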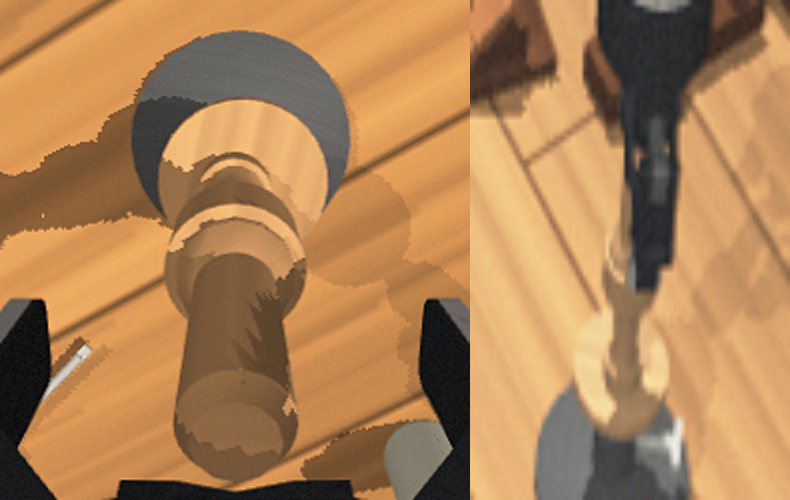

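>>> step_arm --xyz '[[0,0,0],[0.01,0,0],[0.03,0,0],[0.05,0,0],[0.07,0,0],[0.08,0,0],[0.085,0,0],[0.09,0,0],[0.094,0,0],[0.097,0,0],[0.1,0,0],[0.103,0,0],[0.106,0,0],[0.109,0,0],[0.112,0,0],[0.114,0,0],[0.114,0,0]]' --rotation '[[0,0,0],[0,0,0],[0,0,0],[0,0,0],[0,0,0],[0,0,0],[0,0,0],[0,0,0],[0,0,0],[0,0,0],[0,0,0],[0,0,0],[0,0,0],[0,0,0],[0,0,0],[0,0,0],[0,0,0]]'

```text
clock: 19.18
tcp_pos: [0.5377, -0.2022, 0.3895]
orientation: [-1.413, -0.818, 0.815]
contact_force: [0.7, -1.3, -1.1]
grip_width: 0.0854
```

```bash
cat > look.py <<'E'
from h import *
import sys
n=sys.argv[1]; P0=np.array([.5206-.0007,-.2319-.0011,.0945])
w=grab('wrist',f'w{n}.png'); o=w['obs']; s=grab('side',f's{n}.png')
print(o['clock'],o['tcp_pos'],o['grip_width'],o['contact_force'])
x=Rcur(o).as_matrix()[:,0]; x[2]=0
for a in (0,2,4):
  a=np.radians(a); u=np.array([0,0,np.cos(a)])+np.sin(a)*x
  P=P0+.015*x*(1-np.cos(a))+np.array([0,0,.015*np.sin(a)])
  print('lean',np.degrees(a)); foot_outline(w,P,u,((70,20),(95,20),(164,11)))
im=cv2.imread(f'pics/w{n}.png');im2=cv2.imread(f'pics/s{n}.png')[175:260,270:355]
cv2.imwrite(f'pics/l{n}.png',np.hstack([cv2.resize(im[90:340,100:375],(550,500),interpolation=cv2.INTER_CUBIC),cv2.resize(im2,(240,500))]))
E
python3 look.py 11
```

```text
19.175 [ 0.53770432 -0.20223493  0.38953737] 0.08541895347330941 [ 0.65895996 -1.33972857 -1.1371561 ]
lean 0.0
70 x 173.7 234.5 y 179.3 236.8
95 x 162.9 231.7 y 190.1 254.3
164 x 134.6 193.5 y 266.8 317.8
lean 2.0
70 x 177.0 238.3 y 179.5 237.1
95 x 168.1 237.4 y 190.3 254.7
164 x 149.2 208.9 y 267.5 318.7
lean 4.0
70 x 180.4 242.0 y 179.6 237.4
95 x 173.4 243.1 y 190.5 255.0
164 x 164.2 224.4 y 267.8 319.2
```

View pics/l11.png

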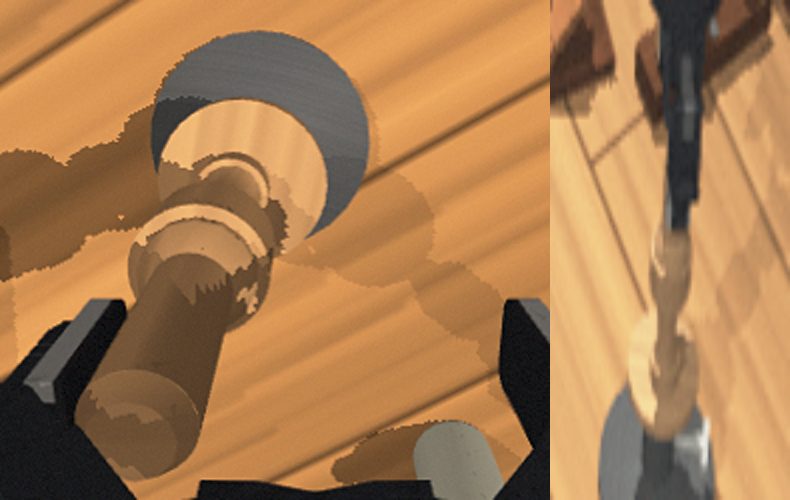

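>>> step_arm --xyz '[[0.003,0,0],[0.006,0,0],[0.009,0,0],[0.012,0,0],[0.015,0,0],[0.017,0,0],[0.017,0,0]]' --rotation '[[0,0,0],[0,0,0],[0,0,0],[0,0,0],[0,0,0],[0,0,0],[0,0,0]]'

```text
clock: 20.15
tcp_pos: [0.5403, -0.1978, 0.3895]
orientation: [-1.413, -0.818, 0.815]
contact_force: [-0.8, -0.7, 0.5]
grip_width: 0.0852
```

```bash
python3 look.py 12
```

```text
20.15 [ 0.540254   -0.19780667  0.38954562] 0.0852086580153704 [-0.82868421 -0.72203361  0.4856067 ]
lean 0.0
70 x 166.0 226.8 y 179.3 236.8
95 x 154.2 222.9 y 190.1 254.3
164 x 121.1 179.8 y 266.7 317.6
lean 2.0
70 x 169.3 230.5 y 179.5 237.1
95 x 159.3 228.6 y 190.3 254.7
164 x 135.5 195.1 y 267.4 318.5
lean 4.0
70 x 172.6 234.2 y 179.6 237.4
95 x 164.6 234.3 y 190.5 255.0
164 x 150.4 210.6 y 267.8 319.1
```

View pics/l12.png

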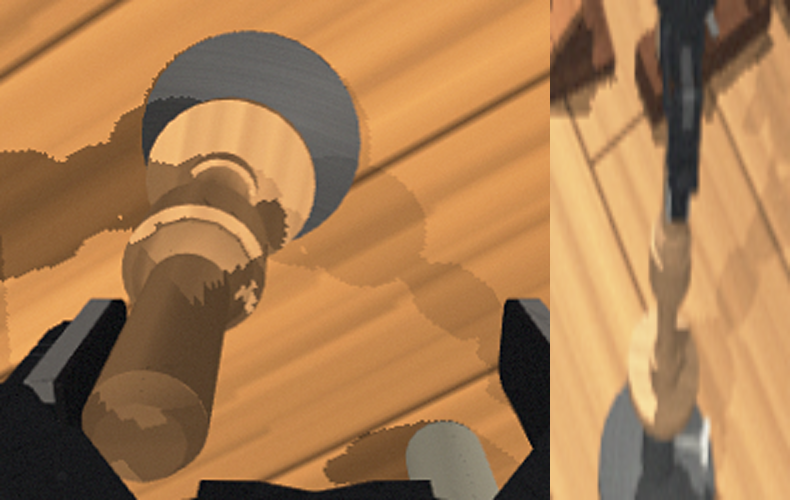

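>>> step_arm --xyz '[[-0.002,0,0],[-0.004,0,0],[-0.006,0,0],[-0.008,0,0],[-0.01,0,0],[-0.012,0,0],[-0.014,0,0],[-0.016,0,0],[-0.018,0,0],[-0.02,0,0],[-0.022,0,0],[-0.024,0,0],[-0.027,0,0],[-0.03,0,0],[-0.034,0,0],[-0.04,0,0],[-0.06,0,0],[-0.09,0,0],[-0.12,0,0],[-0.135,0,0]]' --rotation '[[0,0,0],[0,0,0],[0,0,0],[0,0,0],[0,0,0],[0,0,0],[0,0,0],[0,0,0],[0,0,0],[0,0,0],[0,0,0],[0,0,0],[0,0,0],[0,0,0],[0,0,0],[0,0,0],[0,0,0],[0,0,0],[0,0,0],[0,0,0]]'

```text
clock: 22.75
tcp_pos: [0.5194, -0.234, 0.3896]
orientation: [-1.414, -0.817, 0.814]
contact_force: [-0.2, -0.2, 0.3]
grip_width: 0.0853
```

```bash
python3 look.py 13
```

```text
22.75 [ 0.51936627 -0.23399496  0.38958256] 0.08532579286176391 [-0.24909219 -0.24766064  0.31455582]
lean 0.0
70 x 229.6 290.5 y 179.2 236.8
95 x 226.0 295.0 y 190.0 254.3
164 x 233.1 292.5 y 267.0 318.1
lean 2.0
70 x 233.2 294.2 y 179.4 237.1
95 x 231.6 300.6 y 190.2 254.6
164 x 248.6 308.0 y 267.5 318.8
lean 4.0
70 x 236.9 297.8 y 179.5 237.4
95 x 237.4 306.2 y 190.4 254.9
164 x 264.3 323.3 y 267.8 319.2
```

View pics/l13.png

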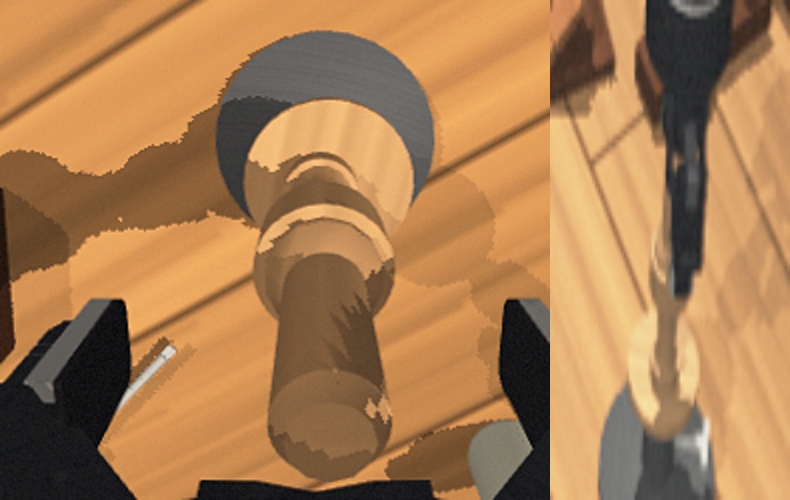

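>>> step_arm --xyz '[[0.003,-0.02,0],[0.003,-0.06,0],[0.003,-0.12,0],[0.003,-0.18,0],[0.003,-0.24,0],[0.003,-0.3,0],[0.003,-0.35,0],[0.003,-0.35,0],[0.003,-0.35,0],[0.003,-0.35,0],[0.003,-0.35,0]]' --rotation '[[0,0,0],[0,0,0],[0,0,0],[0,0,0],[0,0,0],[0,0,0],[0,0,0],[0,0,0],[0,0,0],[0,0,0],[0,0,0]]'

```text
clock: 24.22
tcp_pos: [0.5197, -0.2329, 0.494]
orientation: [-1.413, -0.816, 0.814]
contact_force: [0.6, 0.0, 0.6]
grip_width: 0.0855
```

```bash
python3 look.py 14
python3 - <<'E'
from h import *
s=grab('side','s15.png'); t=grab('top','t15.png'); print(r.get_obs()['qvel'].round(4))
E
```

```text
24.225 [ 0.5196738  -0.2328605   0.49404105] 0.08546798233287173 [0.62507871 0.01490061 0.58509798]
lean 0.0
70 x 237.3 278.3 y 153.4 193.4
95 x 235.7 280.1 y 158.0 201.1
164 x 242.4 274.3 y 189.1 219.4
lean 2.0
70 x 239.8 280.7 y 153.5 193.5
95 x 239.3 283.8 y 158.1 201.3
164 x 250.7 282.6 y 189.2 219.6
lean 4.0
70 x 242.3 283.2 y 153.5 193.6
95 x 243.0 287.4 y 158.2 201.4
164 x 259.1 290.9 y 189.3 219.7
[ 0.0002 -0.0025 -0.001  -0.0038  0.0001  0.0014 -0.0012]
```

View pics/l14.png

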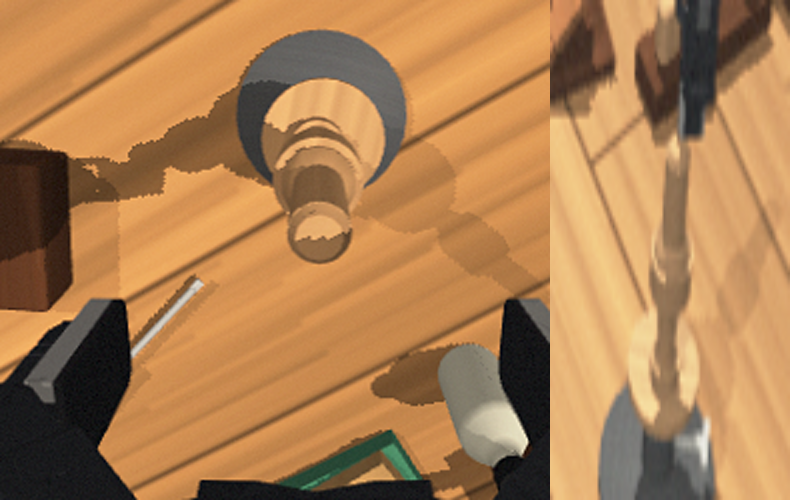

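View pics/s15.png

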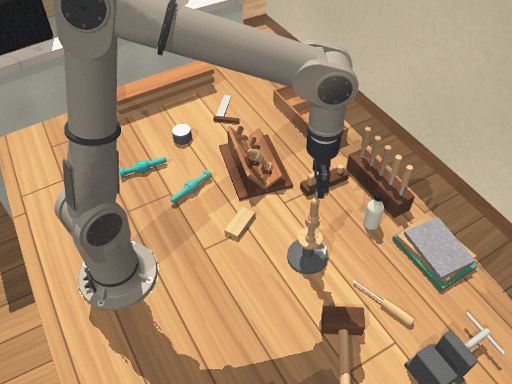

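```bash
python3 -c "
from h import *
print(r.hand_in())"
```

```text
the job is handed in; nothing more can be done
None
```

The tall spindle is standing by itself, upright, near the middle of the finishing stand. I handed the job in at about 24 s of the 64 s limit; no verdict was reported.

- **Taking it out:** I gripped the neck along the spindle's own 35° axis, lifted it straight out of the rack and turned it upright over the stand.
- **Setting down:** I lowered it in steps of about 1 mm until the foot bore. The wrist force went from about -1.7 N to a peak of +9 N, then I eased it to about 3 N on the stand before letting go. The stand top came out at about 95 mm by touch. The cameras had said 100 to 107 mm, so I went by touch.
- **Standing free:** After release it stood upright for over half a second.
- **Wobble test:** One finger pushed the neck sideways to a lean of about 3° as seen by the wrist camera. I then eased off slowly and withdrew upward.
- **Last checks:** The wrist and side pictures show the spindle less than 1° from upright, with its foot within a few mm of the stand's centre and the gripper well clear. The short spindle and the other items look unmoved in the side view. The nudge itself was too light for the noisy force sensor, so only the pictures confirm it.

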